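# Seat the comb of a finger-joint jig in its slotted bar and lock it

### The job

Pick up the aluminium comb that stands on its teeth and lower it into the slotted steel bar of the finger-joint jig, so that all five teeth enter their five slots; feel for the slots gently, never forcing the comb, and keep hold of it until it is fully home with its back down on the bar. Then let go and swing the jig's keeper arm across over the back of the comb as far as it goes. Leave the other tools on the bench where they are.

Things in the scene. Friction and masses are not known exactly. Their poses are not given: they have to be found in the camera images.
- comb: loose aluminium comb, 0.18 to 0.31 kg, standing on its teeth. Origin: centre of its underside, level with the tooth tips; z up, y along its row of teeth. Five teeth at y = -56, -28, 0, 28, 56 mm, each 8 mm wide (y), 16 mm thick (x), 18 mm long, edges of the tips rounded to 1.5 mm. The back above them is 136 mm long (y), 16 mm thick, z = 18 to 34 mm. Same either way round
- comb_lug (a point): centre of the comb's grip lug: an upright block on the middle of the back, 44 mm long (y), 16 mm thick (x), z = 34 to 58 mm above the tooth tips; this point is at z = 46 mm
- jig: finger-joint jig screwed to the worktop: plywood board 110 (x) x 230 (y) x 18 mm; origin: centre of its underside, z up, y along the slotted bar on its middle. Low cheeks beside the bar, top at z = 30 mm. A comb fully home has its origin 26 mm above the jig's, its back down on the bar, teeth within the bar's width. Comb and jig may bear at most 40 N between them
- bar_nominal (a point): point fixed to the jig at x = y = 0, z = 44 mm: the top of the steel bar, 30 mm wide (x), 180 mm long (y). Five slots run across it, open at both ends in x, 10 mm wide (y), pitch 28 mm, 20 mm deep. THE BAR IS ADJUSTABLE and clamped anywhere from 13 mm toward -y to 13 mm toward +y of this point, which this pose does not tell; were it central, slots would lie at y = 0, +-28, +-56 mm
- keeper (a joint): turn of the keeper arm (rad) on its upright pivot: 0 = arm along the jig's +y, positive clockwise from above; starts at -0.4 to 0.3; 1.57 = along the jig's +x, across the comb's back; stop at 1.62. Stays where left, turns with about 1 N at the knob. The flat arm is 13 mm wide, 50 mm long, z = 62 to 68 mm of the jig, 2 mm above the back of a seated comb; a comb not home blocks it
- keeper_knob (a point): upright steel knob near the tip of the keeper arm, 10 mm across, 44 mm from the pivot axis, z = 68 to 92 mm of the jig; the point lies on its axis at z = 82 mm
- keeper_pivot (a point): the keeper's pivot axis, at x = -34, y = 46 mm of the jig, at the arm's height, z = 65 mm; a round post 13 mm across under the arm
- steel_offcut: short square-cut steel bar, 20 x 85 x 12 mm, lying on the worktop: a bystander, leave it alone
- spanner_13: steel spanner, 220 mm: bystander
- tape_measure: tape measure, 85 x 60 mm: bystander
- pliers_black: pliers with black handles, 185 mm: bystander
- tape_1: roll of masking tape, 100 mm across, 25 mm high: bystander
- drill_index: flat closed drill case, 100 x 170 x 39 mm: bystander
Mind the look-alikes: they are no part of the job. Of the things that look like the comb, take the one that is farthest to the robot's right at the start.

How it is judged (in metres and radians):
On the way, in this order (a step that is already met when the one before it is completed fails the run):
1. the comb is picked up off the worktop by the gripper (height (world z) of comb above 0.05 m and contact force between the fingers and comb above 1 N), for 0.1 s.
2. the comb is fully home in the bar, all teeth in their slots, while still held (z of comb in the frame of jig between 0.023 and 0.029 m and x of comb in the frame of jig between -0.007 and 0.007 m and y of comb in the frame of jig between -0.017 and 0.017 m and angle between the z axis of comb and the z axis of jig, either way round below 0.06 rad and angle between the y axis of comb and the y axis of jig, either way round below 0.08 rad and contact force between the fingers and comb above 1 N), for 0.2 s.
3. the keeper arm is swung across over the seated comb (z of comb in the frame of jig between 0.023 and 0.029 m and x of comb in the frame of jig between -0.007 and 0.007 m and y of comb in the frame of jig between -0.017 and 0.017 m and angle between the z axis of comb and the z axis of jig, either way round below 0.06 rad and angle between the y axis of comb and the y axis of jig, either way round below 0.08 rad and value of joint keeper above 1.35 rad), for 0.2 s.
At the end, for the whole second after the job is handed in: the comb sits fully home and at rest in the slotted bar (its origin 23 to 29 mm above the jig's, within 7 mm of the bar's middle in x and 17 mm of the jig's in y, in line with it), and the keeper arm is turned to at least 1.35 rad, over the back of the comb (all of step 3 and linear speed of comb below 0.01 m/s); the robot touches nothing.
It fails at once if comb and jig are pressed together with more than 40 N (contact force between comb and jig above 40 N).
It fails at once if a bystander is shifted by more than 30 mm (distance of any of steel_offcut, spanner_13, tape_measure, pliers_black, tape_1, drill_index from where it was at the start of the episode above 0.03 m).
It also fails if it takes over 72 s, if anything falls off the work surface, if the arm or the gripper's body presses on something with over 40 N, if the wrist force passes 120 N, or if a joint passes its speed limit or range.

### The arm

A 6-joint arm with a two-finger parallel gripper is mounted at the origin on the work surface; the furniture and walls round the work are solid. World frame = base frame: x ahead of the robot, y to its left, z up, the work surface at z = 0. Lengths are in m, angles in degrees, forces in N, time in s.
With the tool pointing down it reaches from about 0.4 to 0.825 m from the base axis. Payload 7 kg.
Tool frame: the origin (TCP) lies midway between the tips of the shut fingers; the grasp point (between the pads) lies 19 mm behind it; z points along the fingers, y is the direction in which the jaws open and shut (so a half turn about z gives the same grasp; the last joint's range is limited). The gripper opens to 88 mm and grips with 3 to 60 N. Pads are 19 mm wide; open, the fingers measure 130 mm over their backs; the gripper's body (78 mm by 193 mm) begins 47 mm behind the grasp point.
Start: joints at [84.574, 20.546, 0.682, 0, -70.136, -16.507], TCP at [0.252, 0.626, 0.227] pointing down, gripper open.
Joint ranges: [-176.03, 176.03], [-82.01, 121.73], [-58.28, 71.71], [-173.87, 95.51], [-174.79, -0.11], [-173.66, 173.66]. Speed limits (degrees/s): [136.94, 136.94, 172.46, 180, 180, 180].

### API

Orientations are given as a 3x3 rotation matrix whose columns are the frame's x, y, z axes.
In Python, from rig import robot gives the robot as it stands. Calls block until the motion is done:
- robot.goto(position, orientation): joint-space move of the TCP to a pose.
- robot.servo_line(position, ori=None, speed=0.15): straight line of the TCP; ori=None keeps the orientation; speed is the mean speed in m/s.
- robot.movej(angles): joint-space move.
- robot.move_gripper(opening): opening from 0.0 (shut) to 1.0 (fully open); the grip force is fixed at half the most; returns when the fingers have stopped.
- robot.dwell(seconds).
- robot.ik(position, orientation): joint angles nearest the present ones, or None.
- robot.grab_frame(name): name is "scene" or "top"; returns (picture, depth): 400x640x3 uint8, red, green, blue; 400x640 float32, m along the optical axis (not along the pixel's ray), 0 where there is no reading.
- robot.camera_info(name): a dict with "vfov" (degrees; the focal length in pixels is half the picture's height over the tangent of half this angle, whatever the lens; pixels are square), "cx", "cy" (the principal point, pixels), "view" (4x4, takes a point from world to camera coordinates). Camera axes: x right, y down, z forward; pixel columns grow to the right and rows downward; lengths in m; the calibration is good to about 2 mm. A picture is of the moment at which its call begins. camera_info takes no time and is no camera call.
A pose or a line that the arm cannot do raises robot.Unreachable and nothing moves.
- robot.job_done(): hands the job in, once; it reports no verdict.
Readings, each from a call of its own:
- robot.read_t(): time.
- robot.read_qpos(): joint angles.
- robot.read_qvel(): joint speeds.
- robot.read_effort(): joint torques, N m.
- robot.read_position(): TCP position.
- robot.read_tcp_rot(): TCP orientation.
- robot.read_force(): force on the tool from outside, world axes, zero at the start.
- robot.read_ft_torque(): the same for the moment, N m.
- robot.read_grip_width(): opening from 0.0 (shut) to 1.0 (fully open).
Only numpy, scipy, OpenCV 4.12 (cv2) and the standard library are available. Lean on these libraries where they do the work, as an engineer would, in place of code of your own. Each camera call takes 0.05 s, during which the arm holds its last target.

## Working session

There is one attempt and no reset: what is moved stays moved. The work goes in short steps, each a Python script; the robot and the scene stay as the last script left them, time stands still between calls to the robot, and variables do not carry over. Pictures are saved under pics/ and viewed, and the job is handed in when it is done.

```bash
mkdir -p pics; ls
python3 - <<'E'
from rig import robot
import cv2, numpy as np
for n in("scene","top"):
    p,d=robot.grab_frame(n); np.savez(f"{n}0.npz",p=p,d=d)
    cv2.imwrite(f"pics/{n}0.png",p[:,:,::-1])
    print(n,robot.camera_info(n), (d==0).mean())
print(robot.read_t(),robot.read_position(),robot.read_tcp_rot(),robot.read_force())
E
```

```text
pics
scene {'vfov': 44.87492535138514, 'cx': 307.9857750290798, 'cy': 194.38208157254374, 'view': array([[ 0.72172402, -0.69200676, -0.01552687, -0.25518678],
       [-0.316081  , -0.30953235, -0.896818  ,  0.23872497],
       [ 0.61579805,  0.65216284, -0.44212712,  1.23027308],
       [ 0.        ,  0.        ,  0.        ,  1.        ]])} 0.07785546875
top {'vfov': 50.12720192859967, 'cx': 322.1986182910706, 'cy': 206.19441625939598, 'view': array([[ 0.00838675, -0.99995175,  0.00511519,  0.09007564],
       [-0.98294856, -0.00918359, -0.18365127,  0.4093969 ],
       [ 0.18368939, -0.00348773, -0.98297815,  1.23314309],
       [ 0.        ,  0.        ,  0.        ,  1.        ]])} 0.00397265625
0.1 [0.25199263 0.62572133 0.22568679] [[ 9.27586144e-01 -3.73609129e-01 -4.05389915e-04]
 [-3.73609305e-01 -9.27584968e-01 -1.48786443e-03]
 [ 1.79846142e-04  1.53157987e-03 -9.99998811e-01]] [-0.72151887  0.35792432 -0.10889348]
```

Create h.py:
```python
import numpy as np, cv2
from rig import robot
def cam(n):
    c=robot.camera_info(n); f=200/np.tan(np.radians(c["vfov"])/2)
    return f,c["cx"],c["cy"],np.array(c["view"])
def cloud(n,d):
    f,cx,cy,V=cam(n); v,u=np.mgrid[:d.shape[0],:d.shape[1]]
    P=np.stack([(u-cx)/f*d,(v-cy)/f*d,d],-1)
    R,t=V[:3,:3],V[:3,3]
    return (P-t)@R   # R^T(P-t)
def ray_z(n,u,v,z):
    f,cx,cy,V=cam(n);R,t=V[:3,:3],V[:3,3]
    o=-R.T@t; r=R.T@np.array([(u-cx)/f,(v-cy)/f,1.])
    return o+r*(z-o[2])/r[2]
def proj(n,P):
    f,cx,cy,V=cam(n); q=V[:3,:3]@np.asarray(P)+V[:3,3]
    return np.array([cx+f*q[0]/q[2],cy+f*q[1]/q[2]])
def down(yaw):  # jaw (y) direction at yaw deg from world x
    a=np.radians(yaw); y=np.array([np.cos(a),np.sin(a),0]); z=np.array([0,0,-1.]); x=np.cross(y,z)
    return np.stack([x,y,z],1)
```

```text
(no output)
```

View pics/scene0.png

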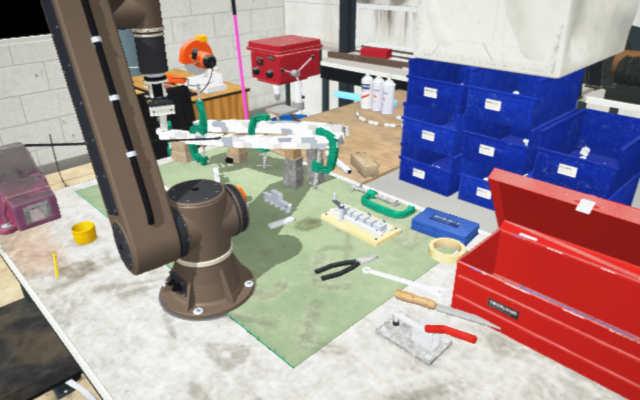

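View pics/top0.png

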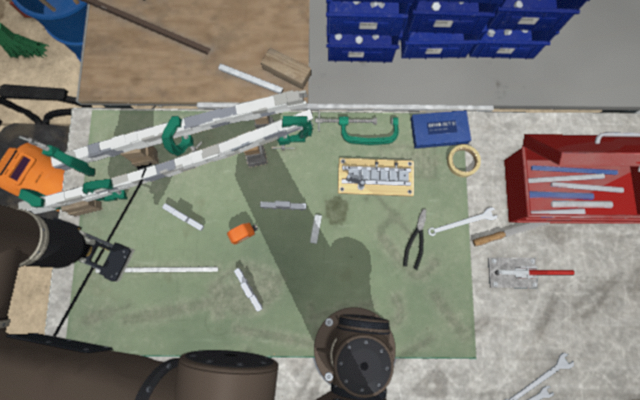

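Run:
```python
from h import *
D=np.load("top0.npz");p,d=D["p"],D["d"];C=cloud("top",d)
a=cv2.resize(p[170:320,150:350],None,fx=4,fy=4,interpolation=cv2.INTER_CUBIC)
cv2.imwrite("pics/t1.png",a[:,:,::-1])
a=cv2.resize(p[145:210,320:430],None,fx=7,fy=7,interpolation=cv2.INTER_CUBIC)
cv2.imwrite("pics/t2.png",a[:,:,::-1])
S=np.load("scene0.npz")["p"]
a=cv2.resize(S[170:270,240:420],None,fx=4,fy=4,interpolation=cv2.INTER_CUBIC)
cv2.imwrite("pics/s1.png",a[:,:,::-1])
m=((C[...,2]>0.008)&(C[...,2]<.1)).astype(np.uint8); m[:150]=0;m[320:]=0;m[:,:150]=0;m[:,450:]=0
n,l,st,ce=cv2.connectedComponentsWithStats(m)
for i in range(1,n):
    if st[i,4]>40:
        q=C[l==i]; r=cv2.minAreaRect((q[:,:2]*1000).astype(np.float32))
        print(st[i],ce[i].round(),np.round(np.median(q,0),3),"zmax",q[:,2].max().round(3),np.round(r[0],1),np.round(r[1],1),round(r[2],1))
```

```text
[150 150   9  14 105] [153. 157.] [0.555 0.605 0.035] zmax 0.071 [560.6 606.5] [18.8 41.2] 74.8
[246 150  22  18 201] [257. 160.] [0.542 0.29  0.048] zmax 0.1 [558.8 296.2] [40.7 60.6] 10.3
[ 338  158   77   39 2671] [376. 177.] [ 0.5   -0.068  0.021] zmax 0.096 [508.6 -71.8] [233.8 115.9] 88.2
[260 200  47  11 308] [283. 205.] [0.409 0.211 0.035] zmax 0.064 [416.8 210.5] [136.7  28.5] 88.0
[163 204  41  27 259] [183. 217.] [0.369 0.498 0.036] zmax 0.064 [375.6 507.2] [138.6  18.9] 60.3
[403 209  24  62 460] [416. 241.] [ 0.307 -0.196  0.013] zmax 0.022 [ 318.8 -189.5] [ 52.5 188.7] 77.6
[309 215  13  29 181] [316. 229.] [0.343 0.112 0.013] zmax 0.019 [344.4 114.1] [23.3 85.1] 80.0
[227 223  31  22 396] [241. 233.] [0.324 0.327 0.056] zmax 0.067 [332.4 329. ] [50.3 83.9] 24.4
[234 268  29  44 324] [248. 290.] [0.163 0.303 0.036] zmax 0.066 [164.1 305.9] [136.4  17. ] 31.9
[326 307  55  13 304] [352. 313.] [0.1   0.005 0.014] zmax 0.038 [100.3   2.4] [ 31.7 156.5] 3.0
```

View pics/t1.png

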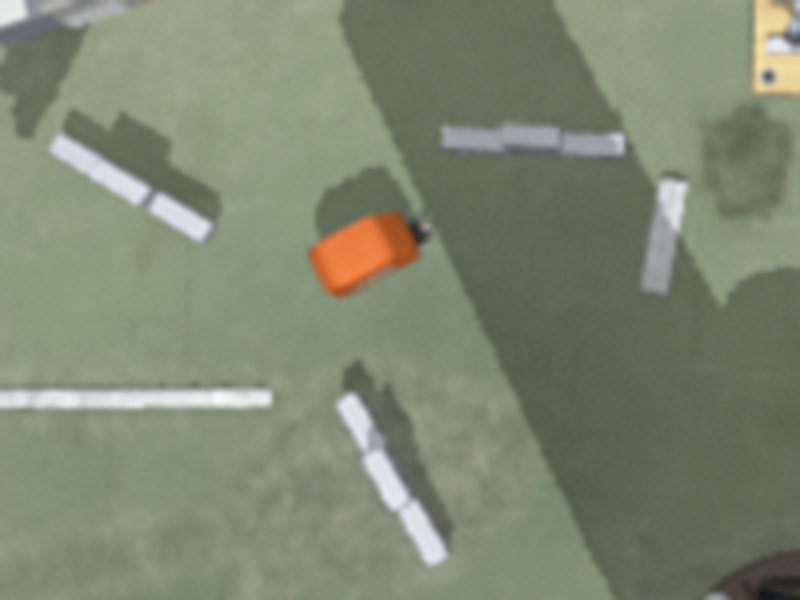

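View pics/t2.png

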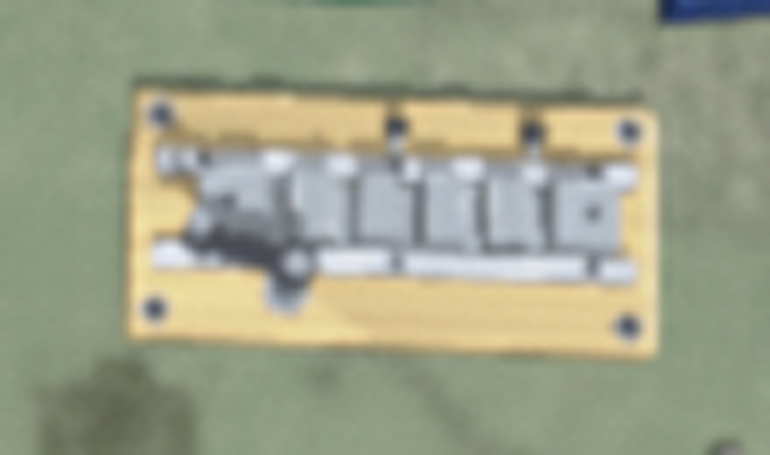

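View pics/s1.png

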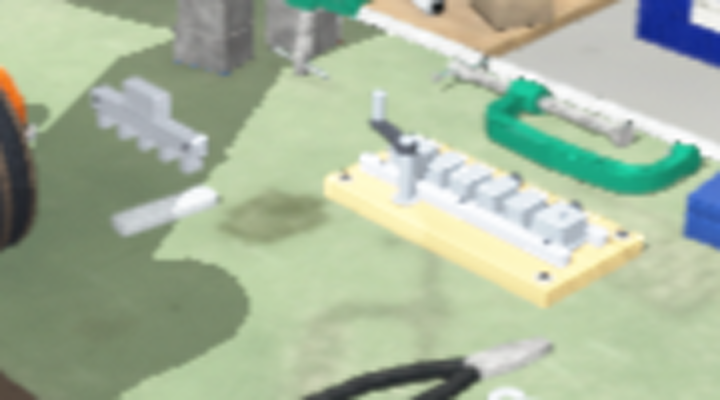

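Run:
```python
from h import *
D=np.load("top0.npz");p,d=D["p"],D["d"];C=cloud("top",d)
f,cx,cy,V=cam("top");print("cam",-V[:3,:3].T@V[:3,3],f)
# ground check
print("ground z",np.median(C[240:300,330:400,2]))
# board
hsv=cv2.cvtColor(p,cv2.COLOR_RGB2HSV)
m=cv2.inRange(hsv,(14,60,120),(32,255,255)); m[:150]=0;m[205:]=0;m[:,:330]=0;m[:,420:]=0
cs,_=cv2.findContours(m,cv2.RETR_EXTERNAL,cv2.CHAIN_APPROX_NONE)
c=max(cs,key=cv2.contourArea)
h=cv2.convexHull(c)[:,0]
W=np.array([ray_z("top",u,v,.018)[:2] for u,v in h],np.float32)
r=cv2.minAreaRect(W*1000);print("board",r, C[m>0][:,2].mean())
# scene
D2=np.load("scene0.npz");p2,d2=D2["p"],D2["d"];C2=cloud("scene",d2)
h2=cv2.cvtColor(p2,cv2.COLOR_RGB2HSV)
m2=cv2.inRange(h2,(14,60,120),(32,255,255)); m2[:195]=0;m2[250:]=0;m2[:,:315]=0;m2[:,405:]=0
q=C2[(m2>0)&(abs(C2[...,2]-.018)<.004)]
print("scene board",cv2.minAreaRect((q[:,:2]*1000).astype(np.float32)))
q=C[(m>0)&(abs(C[...,2]-.018)<.004)]
print("top board",cv2.minAreaRect((q[:,:2]*1000).astype(np.float32)))
# comb: lug top and back in both
for n,CC in(("top",C),("scene",C2)):
    X=CC[...,0];Y=CC[...,1];Z=CC[...,2]
    reg=(abs(X-.41)<.05)&(abs(Y-.21)<.09)
    for lo,hi in((.052,.066),(.029,.040)):
        k=reg&(Z>lo)&(Z<hi); q=CC[k]
        print(n,lo,k.sum(),q.mean(0).round(4),cv2.minAreaRect((q[:,:2]*1000).astype(np.float32)))
```

```text
cam [0.17514535 0.09813189 1.28687822] 427.6613257762313
ground z 0.0029244681249335066
board ((506.400146484375, -68.19320678710938), (230.6590118408203, 115.25585174560547), 88.28079986572266) 0.019105312146965685
scene board ((504.36273193359375, -69.70370483398438), (232.04971313476562, 110.67452239990234), 88.4793930053711)
top board ((506.31842041015625, -69.48380279541016), (229.3658905029297, 111.08643341064453), 88.36663055419922)
top 0.052 81 [0.4107 0.2116 0.0585] ((411.47265625, 211.1667938232422), (41.721595764160156, 16.182016372680664), 87.21038055419922)
top 0.029 167 [0.4103 0.2109 0.034 ] ((411.1545104980469, 211.79013061523438), (134.4312286376953, 16.682353973388672), 87.91993713378906)
scene 0.052 45 [0.4084 0.2108 0.0571] ((410.04034423828125, 211.23399353027344), (49.09259033203125, 19.924877166748047), 85.99017333984375)
scene 0.029 106 [0.4076 0.207  0.0338] ((408.6647033691406, 210.2263641357422), (140.75070190429688, 19.30458641052246), 89.01571655273438)
```

```bash
cat >> h.py <<'E'
JC=np.array([.5055,-.069]); JY=-1.65
def j2w(x,y,z=0):
    a=np.radians(JY); return np.array([JC[0]+x*np.cos(a)-y*np.sin(a),JC[1]+x*np.sin(a)+y*np.cos(a),z])
def w2j(P):
    a=np.radians(JY); dx,dy=P[0]-JC[0],P[1]-JC[1]; return np.array([dx*np.cos(a)+dy*np.sin(a),-dx*np.sin(a)+dy*np.cos(a),P[2]])
def rect(n,p,z,s=2,X=(-.06,.06),Y=(-.125,.125)):
    # sample picture on plane z; rows: jig x decreasing, cols: jig y decreasing; s px per mm
    xs=np.arange(X[1],X[0],-1e-3/s);ys=np.arange(Y[1],Y[0],-1e-3/s)
    M=np.array([[proj(n,j2w(x,y,z)) for y in ys] for x in xs],np.float32)
    return cv2.remap(p,M[...,0],M[...,1],cv2.INTER_CUBIC),xs,ys
E
python3 - <<'E'
from h import *
for n in("top","scene"):
    p=np.load(n+"0.npz")["p"]
    im,xs,ys=rect(n,p,.044,3)
    cv2.imwrite(f"pics/r_{n}.png",im[:,:,::-1])
    im,xs,ys=rect(n,p,.044,2)
    g=cv2.cvtColor(im,cv2.COLOR_RGB2GRAY).astype(float)
    pr=g[(xs>-.004)&(xs<.010)].mean(0)
    pr=np.convolve(np.pad(pr,1,'edge'),np.ones(3)/3,'valid')
    from scipy.signal import find_peaks
    k,_=find_peaks(-pr,prominence=4); print(n,[(round(ys[i]*1000,1),round(pr[i])) for i in k])
    # comb of 5 slots
    best=[]
    for o in np.arange(-13,13.1,.5):
        best.append((np.mean([np.interp(-(o+28*i),-ys*1000,pr) for i in range(-2,3)]),o))
    print(sorted(best)[:4])
d=np.load("top0.npz")["d"];C=cloud("top",d)
k=(C[...,2]>.058)&(C[...,2]<.1)&(abs(C[...,0]-.5)<.07)&(abs(C[...,1]+.05)<.1)
for c in C[k]: print(w2j(c).round(3),end=' ')
d=np.load("scene0.npz")["d"];C=cloud("scene",d)
k=(C[...,2]>.058)&(C[...,2]<.1)&(abs(C[...,0]-.5)<.07)&(abs(C[...,1]+.05)<.1)
print()
for c in C[k]: print(w2j(c).round(3),end=' ')
E
```

```text
Traceback (most recent call last):
  File "h.py", line 29, in rect
    M=np.array([[proj(n,j2w(x,y,z)) for y in ys] for x in xs],np.float32)
                 ~~~~^^^^^^^^^^^^^^
  File "h.py", line 16, in proj
    f,cx,cy,V=cam(n); q=V[:3,:3]@np.asarray(P)+V[:3,3]
              ~~~^^^
  File "h.py", line 4, in cam
    c=robot.camera_info(n); f=200/np.tan(np.radians(c["vfov"])/2)
ValueError: time passes only in moves, steps and waits
```

```bash
sed -i 's/^def cam(n):/import functools\n@functools.lru_cache\ndef cam(n):/' h.py
cat > a.py <<'E'
from h import *
from scipy.signal import find_peaks
for n in("top","scene"):
    p=np.load(n+"0.npz")["p"]
    im,xs,ys=rect(n,p,.044,3)
    cv2.imwrite(f"pics/r_{n}.png",im[:,:,::-1])
    im,xs,ys=rect(n,p,.044,2)
    g=cv2.cvtColor(im,cv2.COLOR_RGB2GRAY).astype(float)
    pr=g[(xs>-.004)&(xs<.010)].mean(0)
    pr=np.convolve(np.pad(pr,1,'edge'),np.ones(3)/3,'valid')
    k,_=find_peaks(-pr,prominence=4); print(n,[(float(round(ys[i]*1000,1)),int(pr[i])) for i in k])
    best=[]
    for o in np.arange(-13,13.1,.5):
        best.append((float(np.mean([np.interp(-(o+28*i),-ys*1000,pr) for i in range(-2,3)])),float(o)))
    print(sorted(best)[:4])
for n in("top","scene"):
    d=np.load(n+"0.npz")["d"];C=cloud(n,d)
    k=(C[...,2]>.058)&(C[...,2]<.1)&(abs(C[...,0]-.5)<.07)&(abs(C[...,1]+.05)<.1)
    print(n)
    for c in C[k]: print((w2j(c)*1000).round().astype(int),end=' ')
E
python3 a.py
```

```text
top [(119.5, 136), (87.5, 150), (74.0, 145), (51.0, 128), (37.0, 184), (20.0, 135), (-8.0, 119), (-34.5, 129), (-46.5, 183), (-63.0, 115), (-82.5, 158)]
[(128.30000000000027, -7.0), (128.57142857142847, -7.5), (129.53333333333396, -6.5), (130.49761904761854, -8.0)]
scene [(96.5, 109), (73.0, 133), (52.0, 178), (26.0, 202), (-2.5, 193), (-30.0, 188), (-59.0, 184), (-80.0, 219), (-96.5, 186)]
[(190.31666666666678, -2.5), (190.5261904761904, -3.0), (190.88809523809556, -2.0), (191.49285714285693, -3.5)]
top
[-18  89  92] [-17  86  90] [-21  92  92] [-21  89  93] [-21  86  96] [-20  83  93] [-23  91  90] [-23  89  92] [-23  86  92] [-18  82  70] [-16  78  65] [-21  93  72] [-25  91  86] [-24  88  85] [-25  85  86] [-20  81  67] [-21  79  74] [-19  75  65] [-20  73  70] [-20  70  70] [-23  93  68] [-24  90  71] [-26  88  78] [-24  84  71] [-23  81  68] [-22  78  66] [-22  75  65] [-23  73  71] [-23  70  70] [-23  67  71] [-22  64  68] [-22  61  68] [-26  93  64] [-26  90  67] [-26  87  69] [-26  84  69] [-25  81  65] [-26  78  69] [-25  75  66] [-26  73  71] [-25  69  65] [-25  66  65] [-
[... 1221 characters left out ...]
 [-28  86  68] [-28  82  69] [-24  81  69] [-24  77  70] [-20  77  68] [-31  83  67] [-31  78  69] [-29  76  68] [-24  77  66] [-25  71  69] [-22  70  68] [-30  80  64] [-32  73  67] [-31  70  68] [-30  66  69] [-26  66  68] [-25  63  68] [-25  58  70] [-31  74  63] [-32  69  65] [-33  64  68] [-29  64  66] [-31  57  69] [-33  51  72] [-31  48  73] [-26  49  70] [-35  62  65] [-41  52  71] [-41  47  73] [-39  44  74] [-38  42  74] [-28  47  68] [-24  46  68] [-38  55  66] [-39  49  68] [-39  45  70] [-35  45  69] [-32  43  68] [-30  40  68] [-41  51  65] [-45  43  69] [-41  43  68] [-41  38  70] [-35  41  67] [-32  39  66] [-44  45  65] [-43  41  66] [-39  40  65] [-33  42  62] [-36  44  59]
```

View pics/r_top.png

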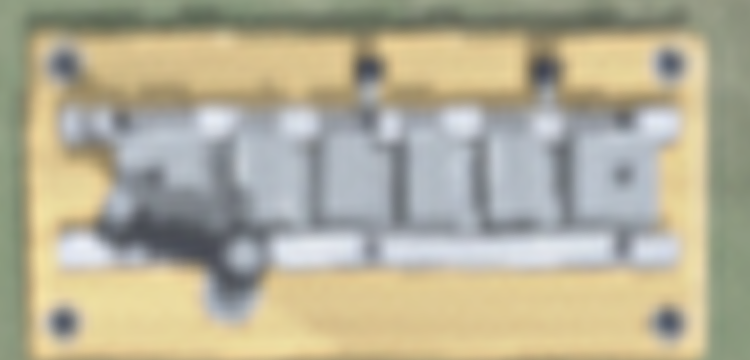

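View pics/r_scene.png

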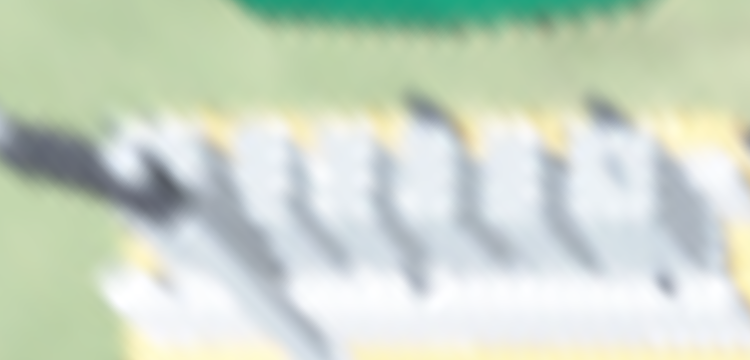

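Run:
```python
from h import *
P=[]
for n in("top","scene"):
    d=np.load(n+"0.npz")["d"];C=cloud(n,d); P.append(C[d>0])
P=np.concatenate(P)
xs=np.arange(.2,.75,.05);ys=np.arange(.7,-.31,-.05)
print("x\\y",ys.round(2))
for x in xs[::-1]:
    print(round(x,2),[int(1000*np.percentile(q,97)) if len(q:=P[(abs(P[:,0]-x)<.025)&(abs(P[:,1]-y)<.025),2])>3 else -1 for y in ys])
for y in(-2.3,177.7):
    for pos in([.411,.211,.1],[.411,.211,.027],[.5,-.075,.06]):
        q=robot.ik(pos,down(y)); print(y,pos,None if q is None else np.round(q,1)); robot.dwell(.01)
```

```text
x\y [ 0.7   0.65  0.6   0.55  0.5   0.45  0.4   0.35  0.3   0.25  0.2   0.15
  0.1   0.05 -0.   -0.05 -0.1  -0.15 -0.2  -0.25 -0.3 ]
0.7 [6, 6, 6, 7, 6, 5, 6, 7, 6, 6, 230, 235, 22, 30, 28, 24, 23, 29, 42, 42, 42]
0.65 [6, 7, 6, 6, 6, 7, 213, 218, 224, 228, 236, 237, 21, 24, 26, 25, 25, 24, 43, 43, 43]
0.6 [-1, 174, 180, 191, 223, 209, 211, 217, 221, 203, 235, 231, 189, 7, 23, 25, 25, 10, 41, 40, 41]
0.55 [166, 173, 180, 187, 220, 171, 179, 185, 192, 199, 193, 7, 7, 28, 32, 33, 32, 31, 19, 7, 28]
0.5 [150, 22, 152, 156, 162, 168, 175, 161, 7, 7, 6, 6, 7, 30, 89, 48, 46, 47, 21, 7, 24]
0.45 [167, 157, 147, 151, 7, 7, 6, 7, 8, 8, 7, 7, 6, 21, 67, 54, 21, 22, 19, 6, 6]
0.4 [130, 141, 148, 40, 59, 7, 7, 7, 30, 57, 60, 35, 13, 6, 7, 6, 6, 7, 14, 7, 7]
0.35 [6, 154, 8, 7, 61, 37, 7, 63, 59, 7, 6, 7, 15, 7, 7, 7, 7, 7, 16, 9, 9]
0.3 [335, 313, 633, 7, 7, 7, 7, 63, 58, 6, 6, 10, 14, 7, 6, 7, 7, 16, 16, 7, 6]
0.25 [336, 351, 640, 609, 333, 6, 8, 7, 7, 8, 7, 6, 7, 7, 7, 7, 7, 15, 15, 7, 7]
0.2 [174, 538, 630, 337, 9, 9, 7, 36, 58, 7, 7, 6, 7, 7, 7, 7, 6, 7, 7, 6, 7]
-2.3 [0.411, 0.211, 0.1] [ 51.7   7.8 -35.3   0.  -46.9 126. ]
-2.3 [0.411, 0.211, 0.027] [ 51.7  14.4 -39.9   0.  -35.7 126. ]
-2.3 [0.5, -0.075, 0.06] [ 13.8  14.9 -32.6   0.  -42.4 163.9]
177.7 [0.411, 0.211, 0.1] [ 51.7   7.8 -35.3   0.  -46.9 -54. ]
177.7 [0.411, 0.211, 0.027] [ 51.7  14.4 -39.9   0.  -35.7 -54. ]
177.7 [0.5, -0.075, 0.06] [ 13.8  14.9 -32.6   0.  -42.4 -16.1]
```

Run:
```python
from h import *
R=down(177.7)
robot.goto([.411,.211,.2],R)
robot.servo_line([.411,.211,.075],speed=.15)
p,d=robot.grab_frame("top");np.savez("t1.npz",p=p,d=d)
p2,d2=robot.grab_frame("scene");np.savez("s1.npz",p=p2,d=d2)
cv2.imwrite("pics/g1.png",np.hstack([cv2.resize(p[150:250,220:340],None,fx=3,fy=3),cv2.resize(p2[150:250,220:340],None,fx=3,fy=3)])[:,:,::-1])
print(robot.read_position(),robot.read_t(),robot.read_force())
```

```text
[0.41147457 0.21159246 0.07586559] 2.8667 [ 0.61972518 -0.09178904  0.16596659]
```

View pics/g1.png

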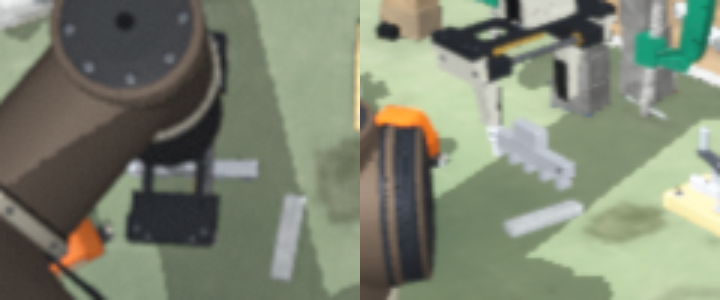

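The fingers straddle the comb: its lug shows between them at about (175,165) in the left half and (525,140) in the right. Descending and gripping.

Run:
```python
from h import *
robot.servo_line([.411,.211,.029],speed=.08)
print(robot.read_position(),robot.read_force())
robot.move_gripper(0.0)
print("w",robot.read_grip_width()*88,robot.read_position(),robot.read_force())
robot.servo_line([.411,.211,.15],speed=.12)
robot.dwell(.2)
print("w",robot.read_grip_width()*88,robot.read_position(),robot.read_force(),robot.read_ft_torque(),robot.read_t())
```

```text
[0.41119502 0.21116118 0.02923382] [-0.88275742 -0.24615483 -0.78941432]
w 15.695174885820219 [0.4110062  0.2110281  0.02896576] [ 1.12856678  0.87608044 -0.90192028]
w 16.19243928765274 [0.41076814 0.21072845 0.14936853] [ 0.36405559 -0.57011057 -2.00388533] [ 0.07150088 -0.10311679 -0.02856175] 6.075
```

Run:
```python
from h import *
R=down(180+JY)
t=j2w(0,-.0055,.17)
robot.goto(t,R)
t[2]=.085; robot.servo_line(t,speed=.12)
robot.dwell(.1)
p,d=robot.grab_frame("top");np.savez("t2.npz",p=p,d=d)
p2,d2=robot.grab_frame("scene");np.savez("s2.npz",p=p2,d=d2)
cv2.imwrite("pics/g2a.png",cv2.resize(p[140:220,320:430],None,fx=6,fy=6,interpolation=cv2.INTER_CUBIC)[:,:,::-1])
cv2.imwrite("pics/g2b.png",cv2.resize(p2[160:250,310:420],None,fx=6,fy=6,interpolation=cv2.INTER_CUBIC)[:,:,::-1])
print(robot.read_position(),t,robot.read_t(),robot.read_force(),robot.read_ft_torque())
```

```text
[ 0.50586494 -0.07436601  0.08576309] [ 0.50534163 -0.07449772  0.085     ] 8.2917 [-0.16194789 -0.06399596 -2.50125783] [ 0.02301909 -0.01511534  0.0152767 ]
```

View pics/g2a.png

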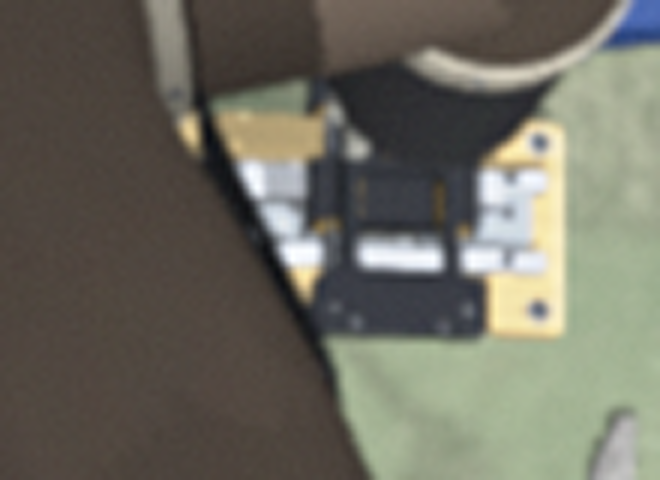

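View pics/g2b.png

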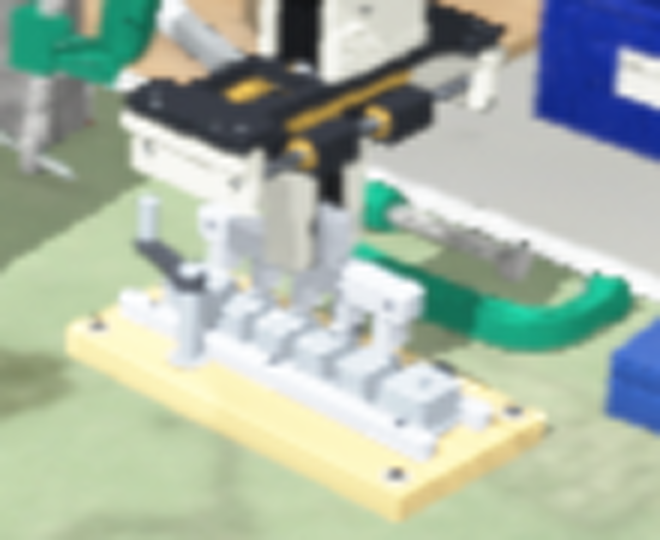

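Run:
```python
from h import *
p=np.load("s2.npz")["p"]; K=8; x0,y0=335,185
im=cv2.resize(p[y0:y0+70,x0:x0+70],None,fx=K,fy=K,interpolation=cv2.INTER_CUBIC)[:,:,::-1].copy()
def mk(P,c):
    u,v=proj("scene",P); cv2.drawMarker(im,(int((u-x0+.5)*K),int((v-y0+.5)*K)),c,cv2.MARKER_CROSS,9,1)
off=-.0055
for i in range(-2,3):
    for e in(-.005,.005): mk(j2w(-.015,off+.028*i+e,.044),(0,0,255)); mk(j2w(.015,off+.028*i+e,.044),(0,0,255))
for x in(-.015,.015): mk(j2w(x,off-.09,.044),(0,0,255))
j=w2j([.50586,-.07437,0]); print(j)
zc=.0857-.029
for x in(-.008,.008):
    for z in (.018,.034): mk(j2w(j[0]+x,j[1]-.068,zc+z),(255,0,0))
    for i in range(-2,3):
        for e in(-.004,.004): mk(j2w(j[0]+x,j[1]+.028*i+e,zc),(0,200,0))
cv2.imwrite("pics/m2.png",im)
```

```text
[ 0.00051447 -0.00535741  0.        ]
```

View pics/m2.png

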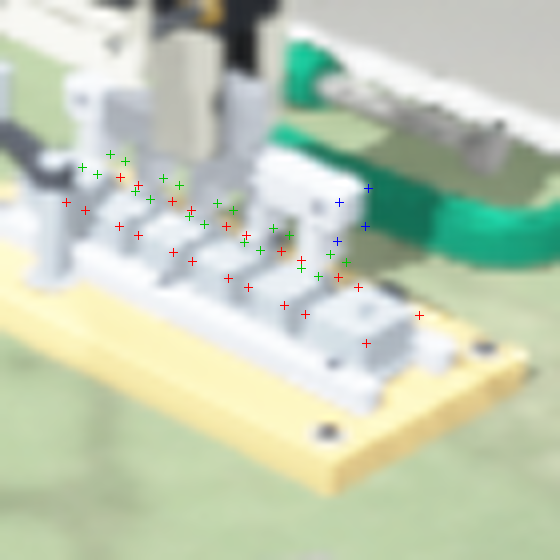

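```bash
cat >> h.py <<'E'
def fz(n=3):
    v=[]
    for _ in range(n): v.append(robot.read_force()); robot.dwell(.01)
    return np.mean(v,0)
E
python3 - <<'E'
from h import *
off=-.0045
robot.servo_line(j2w(0,off,.078),ori=down(180+JY),speed=.03); robot.dwell(.2)
F0=fz(5); print("F0",F0.round(2),robot.read_position(),robot.read_t())
z=.078
while z>.066:
    z-=.0007
    robot.servo_line(j2w(0,off,z),speed=.01)
    F=fz(2)-F0; P=robot.read_position()
    print(round(z,4),P.round(4),F.round(1),round(robot.read_t(),2))
    if F[2]>4: break
E
```

```text
F0 [-0.42  0.09 -1.92] [ 0.50543528 -0.0735029   0.07806294] 8.9167
0.0773 [ 0.5053 -0.0735  0.0773] [ 0.6  0.4 -0.5] 9.18
0.0766 [ 0.5053 -0.0735  0.0766] [ 0.3 -0.3  0.1] 9.45
0.0759 [ 0.5053 -0.0735  0.0759] [ 0.  -0.7  0.3] 9.72
0.0752 [ 0.5053 -0.0735  0.0751] [ 0.6  0.2 -0.4] 9.98
0.0745 [ 0.5053 -0.0735  0.0744] [ 0.6 -0.6 -0.2] 10.25
0.0738 [ 0.5053 -0.0735  0.0738] [ 0.7  0.4 -0.4] 10.52
0.0731 [ 0.5053 -0.0735  0.0731] [ 0.1 -0.2 -0.1] 10.78
0.0724 [ 0.5054 -0.0735  0.0724] [ 1.2 -0.5 -0.3] 11.05
0.0717 [ 0.5053 -0.0735  0.0716] [ 1.2 -0.2 -0.3] 11.32
0.071 [ 0.5053 -0.0735  0.0709] [ 0.7 -0.3 -0.3] 11.58
0.0703 [ 0.5053 -0.0735  0.0702] [-0.1 -0.7 -0.7] 11.85
0.0696 [ 0.5053 -0.0735  0.0695] [ 0.1 -0.3 -0.2] 12.12
0.0689 [ 0.5054 -0.0735  0.0689] [-0.2 -0.3 -0.4] 12.38
0.0682 [ 0.5053 -0.0735  0.0681] [ 1.  -0.5 -0.6] 12.65
0.0675 [ 0.5053 -0.0735  0.0674] [-0.2 -0.4 -0.5] 12.92
0.0668 [ 0.5053 -0.0735  0.0667] [ 0.7 -0.8 -0.4] 13.18
0.0661 [ 0.5053 -0.0735  0.066 ] [ 1.2  0.1 -0.4] 13.45
0.0654 [ 0.5054 -0.0735  0.0654] [ 1.2 -0.7 -0.7] 13.72
```

No contact 8 mm below the bar's top, so the teeth are in the slots. Continuing down gently to seat.

Run:
```python
from h import *
off=-.0045
F0=np.array([-.4,.09,-1.95]); z=.0654
while z>.051:
    z-=.001 if z>.058 else .0005
    robot.servo_line(j2w(0,off,z),speed=.012)
    F=fz(2)-F0; P=robot.read_position()
    print(round(z,4),P.round(4),F.round(1),round(robot.read_t(),2))
    if F[2]>5 or abs(F[1])>8: break
p2,d2=robot.grab_frame("scene");np.savez("s3.npz",p=p2,d=d2)
cv2.imwrite("pics/g3.png",cv2.resize(p2[170:250,320:420],None,fx=7,fy=7,interpolation=cv2.INTER_CUBIC)[:,:,::-1])
```

```text
0.0644 [ 0.5053 -0.0735  0.0643] [ 0.8 -0.9 -1. ] 13.98
0.0634 [ 0.5053 -0.0735  0.0633] [ 0.7 -1.2 -0.6] 14.25
0.0624 [ 0.5053 -0.0735  0.0623] [ 0.4 -0.8 -0.6] 14.52
0.0614 [ 0.5053 -0.0735  0.0613] [ 0.6 -0.3 -0.3] 14.78
0.0604 [ 0.5053 -0.0735  0.0603] [ 0.3 -1.1 -0.6] 15.05
0.0594 [ 0.5053 -0.0735  0.0593] [ 0.8 -0.5 -0.9] 15.32
0.0584 [ 0.5053 -0.0735  0.0583] [ 1.2 -1.1 -0.5] 15.58
0.0574 [ 0.5053 -0.0735  0.0573] [ 1.  -0.4 -0.9] 15.85
0.0569 [ 0.5053 -0.0735  0.0569] [ 0.8 -0.6 -1. ] 16.12
0.0564 [ 0.5054 -0.0735  0.0564] [ 0.4 -0.9 -0.5] 16.38
0.0559 [ 0.5054 -0.0735  0.0559] [ 1.2 -1.1 -0.6] 16.65
0.0554 [ 0.5053 -0.0735  0.0553] [ 1.  -0.6 -0.6] 16.92
0.0549 [ 0.5054 -0.0735  0.055 ] [-0.3 -0.6  1.7] 17.18
0.0544 [ 0.5054 -0.0735  0.055 ] [-2.3 -1.   8.2] 17.45
```

View pics/g3.png

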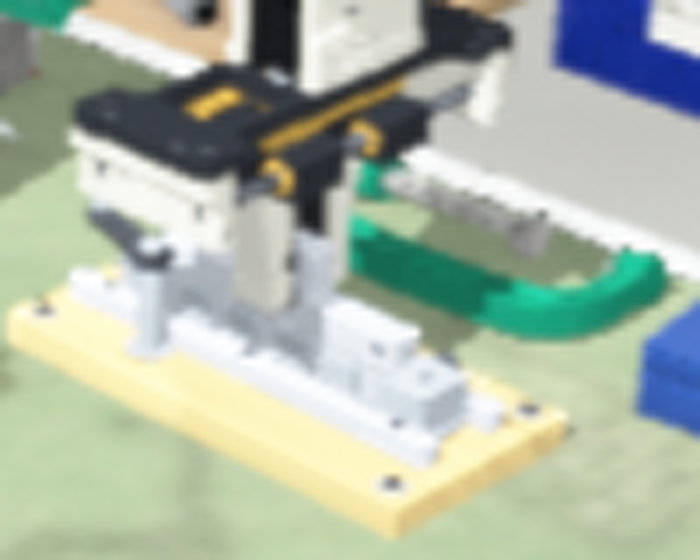

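The comb's back is down: contact at TCP z = 55 mm, the computed seat height, and about 8 N. Releasing now.

Run:
```python
from h import *
robot.dwell(.3); print(fz(3))
robot.move_gripper(.6); print(robot.read_grip_width())
robot.servo_line(j2w(0,-.0045,.19),speed=.15)
robot.move_gripper(0.)
K=j2w(-.0218+ -.96*.045,.0883+.28*.045,.19)
th=np.degrees(.28)
robot.goto(K,down(270-th+JY))
p,d=robot.grab_frame("top");np.savez("t4.npz",p=p,d=d)
p2,d2=robot.grab_frame("scene");np.savez("s4.npz",p=p2,d=d2)
a=cv2.resize(p[140:220,320:430],None,fx=5,fy=5,interpolation=cv2.INTER_CUBIC)
b=cv2.resize(p2[170:250,310:420],None,fx=5,fy=5,interpolation=cv2.INTER_CUBIC)
cv2.imwrite("pics/g4.png",cv2.resize(np.vstack([a,b]),None,fx=.7,fy=.7)[:,:,::-1])
C=cloud("scene",d2)
k=(C[...,2]>.05)&(C[...,2]<.1)&(abs(C[...,0]-.5)<.06)&(abs(C[...,1]+.069)<.1)
q=np.array([w2j(c) for c in C[k]])*1000
k=(abs(q[:,0])<13)
print(np.sort(q[k][:,2]).round()[::8], robot.read_position(),robot.read_qpos().round(1),robot.read_t())
```

```text
[-2.68410812  0.19852431  6.78247565]
0.601229883852682
[50. 51. 51. 52. 53. 54. 55. 56. 56. 57. 57. 58. 58. 59. 59. 59. 60. 60.
 61. 61. 61. 62. 62. 63. 65. 66. 68. 70. 73. 75. 76. 79. 81. 82. 84. 84.
 85. 86.] [0.44369284 0.03341814 0.18998045] [ 29.8   0.  -30.1   0.  -59.9  42.3] 21.725
```

View pics/g4.png

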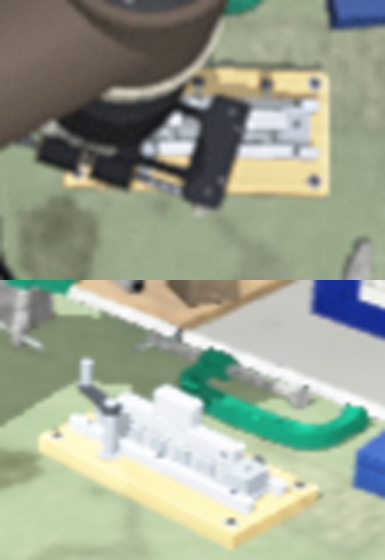

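The lower half shows the comb level on the bar, lug at about (178,400), with the keeper at about (110,405) still open. Depth gives 60 mm for the back and 84–86 mm for the lug, as expected. Next I swing the keeper.

```bash
cat > push.py <<'E'
from h import *
def pose(th,back,z=.077):
    n=np.array([np.cos(th),-np.sin(th)]); k=np.array([-.034+.044*np.sin(th),.046+.044*np.cos(th)])-n*back
    return j2w(k[0],k[1],z), down(270-np.degrees(th)+JY)
E
python3 - <<'E'
from push import *
P,R=pose(.28,.045); robot.servo_line(P,ori=R,speed=.12)
robot.dwell(.1); F0=fz(4); print(F0.round(2),robot.read_t())
P,R=pose(.28,.017); robot.servo_line(P,ori=R,speed=.06); print((fz(2)-F0).round(1))
for th in np.arange(.4,1.61,.1):
    P,R=pose(th,.016); robot.servo_line(P,ori=R,speed=.06)
    F=fz(2)-F0; print(round(th,2),F.round(1),robot.read_position().round(4),round(robot.read_t(),2))
    if np.linalg.norm(F)>8: break
p,d=robot.grab_frame("top");np.savez("t5.npz",p=p,d=d)
p2,d2=robot.grab_frame("scene");np.savez("s5.npz",p=p2,d=d2)
a=cv2.resize(p[140:220,320:430],None,fx=5,fy=5,interpolation=cv2.INTER_CUBIC)
b=cv2.resize(p2[170:250,310:420],None,fx=5,fy=5,interpolation=cv2.INTER_CUBIC)
cv2.imwrite("pics/g5.png",cv2.resize(np.vstack([a,b]),None,fx=.7,fy=.7)[:,:,::-1])
E
```

```text
[0.17 0.2  0.06] 22.95
[-0.4 -0.6 -0.2]
0.4 [-0.5 -0.6 -0.8] [0.4763 0.0246 0.0769] 23.87
0.5 [-0.1 -0.2  0.3] [0.481 0.024 0.077] 24.13
0.6 [-0.2 -0.6  0. ] [0.4855 0.0229 0.077 ] 24.4
0.7 [-0.4 -0.6 -0.2] [0.4899 0.0214 0.077 ] 24.67
0.8 [-0.1 -0.6 -0.8] [0.4941 0.0194 0.0769] 24.93
0.9 [-0.7  0.2 -0.4] [0.4982 0.0171 0.0769] 25.2
1.0 [ 0.2 -0.5 -0.6] [0.502  0.0143 0.0769] 25.47
1.1 [ 0.  -0.9 -0.2] [0.5055 0.0112 0.0769] 25.73
1.2 [-0.5 -0.  -0.2] [0.5088 0.0078 0.077 ] 26.0
1.3 [-0.5 -0.1  0. ] [0.5115 0.0041 0.077 ] 26.27
1.4 [-0.4 -0.6 -0.1] [5.14e-01 1.00e-04 7.70e-02] 26.53
1.5 [ 0.3 -0.  -0.7] [ 0.516  -0.0042  0.077 ] 26.8
1.6 [-0.8 -0.2 -0.1] [ 0.5177 -0.0085  0.077 ] 27.07
```

View pics/g5.png

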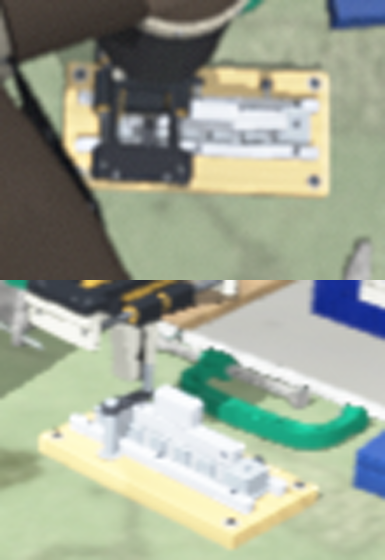

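The keeper has swung across; the knob is now at about (150,375) in the lower half. Next I press on lightly until it reaches its stop.

Run:
```python
from push import *
print("w",robot.read_grip_width())
F0=np.array([.17,.2,.06])
for b in np.arange(.015,.002,-.001):
    P,R=pose(1.6,b); robot.servo_line(P,ori=R,speed=.02)
    F=fz(3)-F0; print(round(b,3),F.round(1),robot.read_position().round(4))
    if F[1]>4: break
print(robot.read_t())
P,R=pose(1.6,.05); robot.servo_line(P,ori=R,speed=.1)
P[2]=.22; robot.servo_line(P,speed=.15)
P,R=pose(1.6,.35,.25)
robot.goto([.33,.28,.25],down(177))
p,d=robot.grab_frame("top");np.savez("t6.npz",p=p,d=d)
p2,d2=robot.grab_frame("scene");np.savez("s6.npz",p=p2,d=d2)
a=cv2.resize(p[140:220,320:430],None,fx=5,fy=5,interpolation=cv2.INTER_CUBIC)
b=cv2.resize(p2[170:250,310:420],None,fx=5,fy=5,interpolation=cv2.INTER_CUBIC)
cv2.imwrite("pics/g6.png",cv2.resize(np.vstack([a,b]),None,fx=.7,fy=.7)[:,:,::-1])
C=cloud("top",d)
k=(C[...,2]>.076)&(C[...,2]<.1)&(abs(C[...,0]-.5)<.06)&(abs(C[...,1]+.02)<.06)
q=np.array([w2j(c) for c in C[k]])*1000; kn=q[q[:,1]>28]; print("knob",kn.round(),kn.mean(0))
lug=q[q[:,1]<25]; print("lug",lug.mean(0))
k=(C[...,2]>.054)&(C[...,2]<.064)&(abs(C[...,0]-.5)<.04)&(abs(C[...,1]+.07)<.1)
q=np.array([w2j(c) for c in C[k]],np.float32)*1000; q=q[q[:,1]<28]; print("back",cv2.minAreaRect(q[:,:2].copy()),q.mean(0),robot.read_t())
```

```text
w 0.006388997774728853
0.015 [-0.4  3.7  0.6] [ 0.5178 -0.0092  0.0771]
0.014 [-1.1  7.1  0.1] [ 0.5179 -0.0098  0.077 ]
27.7167
knob [[ 15.  46.  90.]
 [ 14.  43.  94.]
 [ 14.  40.  93.]
 [ 11.  46.  91.]
 [ 11.  43.  93.]
 [ 11.  40.  92.]
 [ 10.  48.  84.]
 [  8.  46.  91.]
 [  8.  43.  94.]
 [  7.  41.  95.]
 [  9.  47.  76.]
 [  7.  45.  84.]
 [  5.  43.  91.]
 [  9.  39.  80.]
 [-30.  47.  78.]
 [-34.  50.  79.]] [ 4.79493608 44.32351728 87.8407171 ]
lug [-1.66723853  2.67527847 83.7574916 ]
back ((-1.627875804901123, -21.34668731689453), (98.34330749511719, 16.681137084960938), 89.9630126953125) [ -2.5210574 -30.204245   59.424892 ] 30.6417
```

View pics/g6.png

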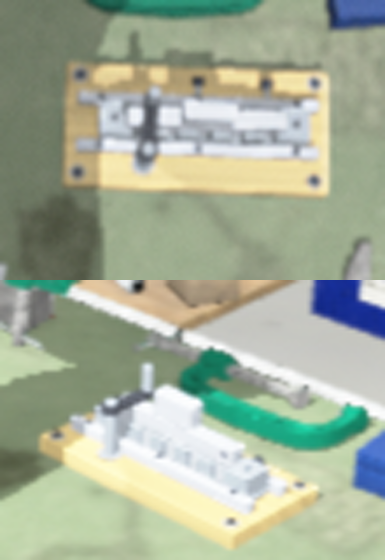

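The top half shows the arm straight across at about column 150. The knob measures (10.5, 43.5) mm in the jig, which is about 1.6 rad. The comb's back is at 59 mm, so it is home, and the robot is clear. Handing in.

Run:
```python
from rig import robot
print(robot.read_force(),robot.read_t()); print(robot.job_done())
```

```text
[ 0.48160065 -0.65605434  0.60522592] 30.6417
the job is handed in; nothing more can be done
None
```

The comb is seated in the slotted bar with the keeper swung across it. The job was handed in at 30.6 s of the 72 s allowed; no verdict is reported.

- **Comb:** I took the comb farthest to the robot's right by its lug. All five teeth entered the slots on the first slow descent, with no searching, and it was still held when its back came down at about 8 N (limit 40 N).
- **Keeper:** After letting go, I pushed the knob round with the shut fingers until it met its stop at about 7 N. I then withdrew the arm.
- **Last checks:** The final pictures put the comb's back at about 59 mm (60 expected) and its lug at about 84 mm (84 expected). The comb sat about 2 mm off the bar's middle in x, in line with the bar. The knob measured about (10.5, 43.5) mm in the jig, so the keeper is at about 1.6 rad.
- **Disagreement:** The two cameras put the bar's offset at about -6 mm and -4.5 mm. I used -4.5 mm, and it fitted.
- **Not measured:** I did not measure the bystanders afterwards. The planned moves stayed clear of them, and no unexpected force showed at the readings I took.

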